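# Lock the suspension arm into the bench fixture with its bayonet bolt

### The arm

A 6-joint arm with a two-finger parallel gripper is mounted at the origin on the work surface. World frame = base frame: x ahead of the robot, y to its left, z up, the work surface at z = 0. Lengths are in mm, angles in rad, forces in N, time in s.
With the tool pointing down it reaches from about 300 to 775 mm from the base axis. Payload 14.6 kg.
Tool frame: the origin (TCP) lies at the very end of the fingers, on their centre line; the grasp point (between the pads) lies 19 mm behind it (grip_point_offset is the distance from the TCP to the grasp point, in mm); z points along the fingers, y is the line along which they close (so a half turn about z gives the same grasp; the last joint's range is limited). The gripper opens to 94 mm and grips with 3 to 60 N. Pads are 16 mm wide; open, the fingers measure 119 mm over their backs; the gripper's body (75 mm by 177 mm) begins 78 mm behind the grasp point.
Start: joints at [1.136, 0.3, 1.521, -0, 1.321, -0.067], TCP at [197.757, 513.207, 205.446] pointing down, gripper open.
Joint ranges: [-3.03, 3.03], [-0.79, 2.21], [0.23, 2.52], [-1.04, 4.18], [0, 3.07], [-2.55, 2.55]. Speed limits (rad/s): [2.22, 2.22, 2.57, 3.14, 3.14, 3.14].

### API

Orientations are given as [roll, pitch, yaw] about the fixed x, y, z axes, in that order (R = Rz(yaw) Ry(pitch) Rx(roll)).
In Python, from cell import read_state, camera, camera_info, sign_off, grip_point_offset gives the robot as it stands.
- The arm moves only by the shell command python3 -m handwheel 'ROWS' [FORCE]. ROWS is text: rows parted by semicolons, each of 5 numbers parted by spaces: the shift along the world's x, y, z in units of 40 mm (1.0 is 40 mm), then the turn about the world's z in units of 5 degrees (1.0 is 5 degrees), then the closure, from 0 (fully open) to 1 (shut). In form: dx dy dz yaw gripper; .... A call has 1 to 12 rows; each row shifts and turns the commanded pose from where the row before left it; what a row does not reach is not made up. A row lasts 1/12 s, in which the tool goes at most 41.7 mm and 7.16 degrees, less where a joint would pass 70% of its speed; a pose out of reach is approached as far as the arm can. A call is refused whole if a number of a shift passes 1 or a number of a turn 1, either way. A call with a gripper value outside its range is refused whole. The fingers move at their own pace and stop on an object; FORCE is the grip in N (left out, the last holds). Time passes only in rows, so rows that do not move let the fingers close. It gives the time, the measured TCP pose, the force, the opening and the grip force at its end, in the units of the state.
- read_state(): the state, without advancing time (a new reading comes with each control period).
- camera(name): name is "side" or "top"; returns (picture, depth): 400x640x3 uint8, red, green, blue; 400x640 float32, mm along the optical axis (not along the pixel's ray), 0 where there is no reading.
- camera_info(name): a dict with "intrinsics" (3x3 intrinsics, pixels), "k1" (the pictures are not rectified: a ray, as slopes to the right and down, at radius r is drawn at 1 + k1 r^2 times it, then the intrinsics apply), "world_from_camera" (4x4, takes a point from camera to world coordinates). Camera axes: x right, y down, z forward; pixel columns grow to the right and rows downward; lengths in mm; the calibration is good to about 2 mm. A picture is of the moment at which its call begins. camera_info takes no time and is no camera call.
- sign_off(): hands the job in; it is judged then, once.
The state is a dict: "clock": time; "joints": joint angles; "qd": joint speeds; "effort": joint torques, N m; "eef_pos": TCP position; "eef_rot": TCP orientation; "wrist_force": force on the tool from outside, world axes, zero at the start; "moment": the same for the moment, N m; "finger_gap": finger opening in mm; "finger_force": force on a finger pad.
Only numpy, scipy, OpenCV 4.12 (cv2) and the standard library are available. Lean on these libraries where they do the work, as an engineer would, in place of code of your own. Each camera call takes 0.05 s, during which the arm holds its last target. There are 200 camera calls.

### The job

Lock the suspension arm into the fixture: with a closed fingertip push the bolt's upright knob handle along the slot until the bolt has gone all the way through the arm's eye, then push the handle over sideways, fully to the end of the short side slot. Push gently and do not grip the handle; leave the loose parts and tools lying where they are, and finish clear of everything.

Things in the scene. Friction and masses are not known exactly. Their poses are not given: they have to be found in the camera images.
- fixture: Fixed fixture, origin on the table. Grey base plate 12 mm thick: x -120 to 90, y -150 to 190 mm. A level steel guide tube, 42 mm diameter, lies along its y axis over x = 0, y -100 to 60 mm: axis 50, top 71 mm above the table. It has an L-shaped slot: the long leg, 15 mm wide, runs along its top; the short leg, 17 mm wide, leaves the long leg's +y end, round the tube to +x.
- notch (a point): Fixed point on the tube's axis below the corner of the L-shaped slot (fixture x = 0, y = 25 mm, 50 mm above the table): the upright handle stands above it when the bolt is fully through. Its axes are the fixture's.
- eye (a point): Fixed. Centre of the dark steel eye of the suspension arm (54 mm diameter, on the tube's axis at fixture y = 105 mm, up to 77 mm above the table). The bolt goes through it into a receiver ring ending at y = 164 mm.
- ball_joint (a point): Fixed. Top of the stud of the suspension arm's ball joint, 112 mm above the table (fixture x = 215, y = 50 mm). The arm, up to 70 mm high, runs from the eye to here.
- knob (a point): Centre of the black ball knob, 28 mm diameter, at the end of the handle, 60 mm from the tube's axis; at first the handle stands straight up and the knob's centre is 110 mm above the table. The handle's bare steel shank has 11 mm diameter. Turned over fully the knob is 46 mm to the fixture's +x side of the axis and 89 mm above the table.
- bolt (a joint): How far the bolt has been pushed along the fixture's +y, in m: 0 is fully back (handle at fixture y = -65 mm), 0.09 fully through the eye (handle at y = +25 mm), against a stop. It starts between 0 and 0.025. The bolt is a dark steel rod, 18 mm diameter. Slides with about 2.5 N of friction, no spring, stays where it is left.
- handle (a joint): How far the handle is turned over from upright towards the fixture's +x, in rad: 0 upright, 0.87 the end of the short slot (a stop). It can turn only when the bolt is within about 3 mm of fully through, and once turned keeps the bolt from sliding. Needs about 1.5 N at the knob, no spring, stays where it is left.
- bush_mid (a point): Spare rubber bush, ring 40 mm diameter, 34 mm high, standing loose on the base plate on the -x side of the tube; point at its centre. Leave alone.
- socket_mid (a point): Steel wrench socket, 28 mm diameter, 36 mm high, standing loose on the base plate on the -x side of the tube; point at its centre. Leave alone.
- nut_mid (a point): Brass hexagon nut, 26 mm across, 18 mm high, loose on the base plate on the +x side of the tube; point at its centre. Leave alone.
- wrench_grip (a point): Loose steel wrench lying on the table; point on its handle. Leave alone.
- hammer_grip (a point): Loose hammer lying on the table; point on its handle. Leave alone.
- tin_mid (a point): Yellow grease tin, 76 mm diameter, 75 mm high, loose on the table; point at its centre. Leave alone.
- spray_mid (a point): White and steel spray can, 54 mm diameter, 160 mm high, loose on the table; point at its centre. Leave alone.

How it is judged:
By the outcome, as a careful person would: the job done as asked, in the order asked, and still so for the second after the job is handed in, with the robot touching nothing.
It also fails if it takes over 48 s, if anything falls off the work surface, if the arm or the gripper's body presses on something with over 40 N, if the wrist force passes 120 N, or if a joint passes its speed limit or range.

## Working session

There is one attempt and no reset: what is moved stays moved. The work goes in short steps, Python scripts to look and compute and a shell command to move; the robot and the scene stay as the last step left them, time stands still between calls to the robot, and variables do not carry over. Pictures are saved under pics/ and viewed, at most 10 in all, crops included, and the job is handed in when it is done.

```bash
mkdir -p pics; python3 - <<'E'
from cell import *
import cv2,numpy as np
for n in("side","top"):
    p,d=camera(n); cv2.imwrite(f"pics/{n}0.png",p[:,:,::-1]); np.savez(f"pics/{n}0.npz",p=p,d=d)
    i=camera_info(n); print(n,np.round(i["intrinsics"],1).tolist(),i["k1"],np.round(i["world_from_camera"],3).tolist())
s=read_state();print(s)
E
```

```text
side [[472.6, 0.0, 324.4], [0.0, 472.6, 196.6], [0.0, 0.0, 1.0]] 0.018520251861266906 [[0.685, -0.456, 0.568, -152.011], [-0.728, -0.427, 0.536, -731.293], [-0.002, -0.781, -0.624, 892.754], [0.0, 0.0, 0.0, 1.0]]
top [[385.7, 0.0, 313.1], [0.0, 385.7, 200.5], [0.0, 0.0, 1.0]] -0.05650491716510098 [[0.018, -0.981, 0.193, 352.021], [-1.0, -0.015, 0.018, -34.869], [-0.014, -0.194, -0.981, 1349.577], [0.0, 0.0, 0.0, 1.0]]
{'clock': 0.1, 'joints': array([ 1.13636469e+00,  3.00404953e-01,  1.52150032e+00,  4.35168956e-06,
        1.32069115e+00, -6.66047804e-02]), 'qd': array([-0.00140989,  0.0003593 , -0.00261413,  0.00276976,  0.00034835,
       -0.00157341]), 'effort': array([-6.76670334e-04, -5.32643402e+01, -3.53287017e+01,  7.08648423e-02,
        2.34409561e-02, -4.25593828e-05]), 'eef_pos': array([197.68260252, 513.00429266, 204.95677446]), 'eef_rot': array([-3.14059139e+00, -7.10121565e-05,  2.77376468e+00]), 'wrist_force': array([ 0.02424684, -0.43312084, -0.27787617]), 'moment': array([ 0.00236715, -0.03520654, -0.02448117]), 'finger_force': 0.0, 'finger_gap': 94.07385357132537}
```

View pics/top0.png

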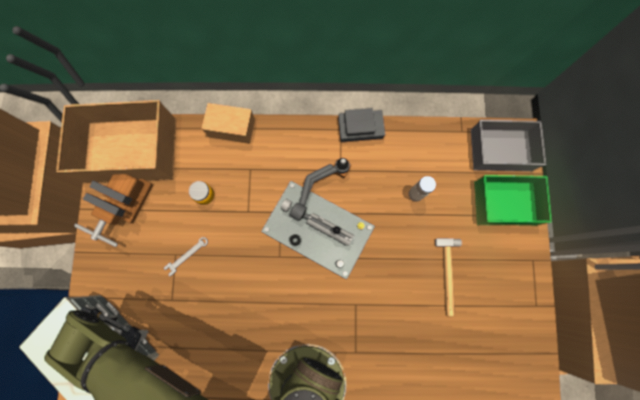

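View pics/side0.png

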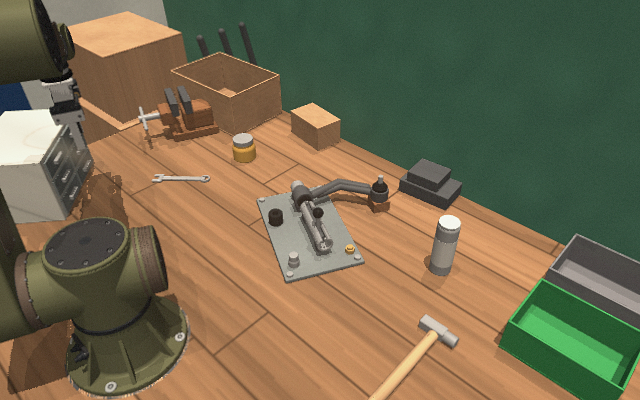

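The top view shows the plate with corners near (294,184), (372,234), (345,276) and (264,230). The eye is at about (297,211) and the knob at about (337,231). In the side view the knob is at about (318,212), with the plate around (310,235). Next I'll measure the fixture pose and the knob.

```bash
cat > h.py <<'E'
import numpy as np,cv2
from cell import *
def ray(n,uv):
    i=camera_info(n);K=i["intrinsics"];T=np.array(i["world_from_camera"])
    uv=np.atleast_2d(uv).astype(float);q=(uv-[K[0][2],K[1][2]])/[K[0][0],K[1][1]];x=q.copy()
    for _ in range(10): x=q/(1+i["k1"]*(x**2).sum(1,keepdims=True))
    return T[:3,3],np.c_[x,np.ones(len(x))]@T[:3,:3].T
def plane(n,uv,z):
    o,r=ray(n,uv);return o+r*((z-o[2])/r[:,2])[:,None]
def tri(a,b):
    (o,r),(p,s)=ray("top",a),ray("side",b);r=r[0];s=s[0]
    k=np.linalg.lstsq(np.c_[r,-s],p-o,rcond=None)[0];A=o+k[0]*r;B=p+k[1]*s
    return (A+B)/2,np.linalg.norm(A-B)
E
python3 - <<'E'
from h import *
kn={}
for n,box,kb in(("top",(255,175,385,285),(328,223,346,240)),("side",(245,170,375,290),(310,204,327,220))):
    z=np.load(f"pics/{n}0.npz");p=z["p"];hsv=cv2.cvtColor(p,cv2.COLOR_RGB2HSV)
    m=((hsv[...,1]<45)&(hsv[...,2]>90)).astype(np.uint8);b=np.zeros_like(m);b[box[1]:box[3],box[0]:box[2]]=1;m*=b
    cs,_=cv2.findContours(m,0,1);c=max(cs,key=cv2.contourArea)[:,0]
    w=plane(n,c,12)[:,:2].astype(np.float32)
    h=cv2.convexHull(w)
    r=cv2.minAreaRect(w);print(n,"rect",r,np.round(cv2.boxPoints(r)).tolist())
    k=((p.max(2)<45)).astype(np.uint8);k2=np.zeros_like(k);k2[kb[1]:kb[3],kb[0]:kb[2]]=k[kb[1]:kb[3],kb[0]:kb[2]]
    N,l,st,ce=cv2.connectedComponentsWithStats(k2);j=1+st[1:,4].argmax();kn[n]=ce[j];print("knob",ce[j],st[j],plane(n,ce[j],110).round(1))
    v,u=np.nonzero(l==j);d=z["d"][v,u];print("depth med",np.median(d))
    c0=p[kb[1]:kb[3],kb[0]:kb[2]];cv2.imwrite(f"pics/k_{n}.png",cv2.resize(p[box[1]:box[3],box[0]:box[2],::-1],None,fx=5,fy=5)[:600,:800])
print(tri(kn["top"],kn["side"]))
E
```

```text
top rect ((551.06884765625, -46.76588439941406), (336.0531921386719, 284.5079040527344), 61.91218566894531) [[346.0, -128.0], [597.0, -262.0], [756.0, 34.0], [505.0, 168.0]]
knob [336.         229.65517241] [333 227   7   6  29] [[501.7 -88.5 110. ]]
depth med 1234.192
side rect ((514.7943725585938, -32.35455322265625), (341.2344665527344, 208.5040283203125), 61.95433044433594) [[343.0, -134.0], [527.0, -232.0], [687.0, 69.0], [503.0, 167.0]]
knob [315. 216.] [314 215   3   3   5] [[487.4 -95.1 110. ]]
depth med 1196.3772
(array([500.53056456, -86.84641536,  97.57452789]), np.float64(6.814731408821947))
```

View pics/k_top.png

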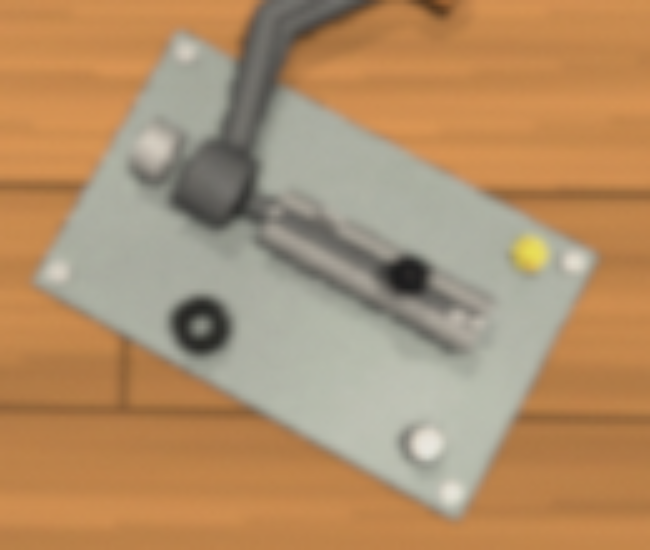

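View pics/k_side.png

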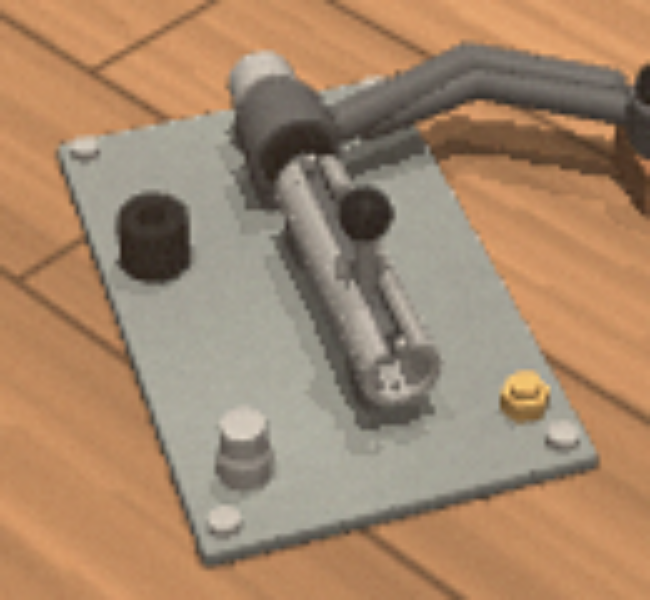

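The crops show the knob at about (336.2,229.5) in the top view and (318.0,212.0) in the side view. They also give clear plate corners.

```bash
python3 - <<'E'
from h import *
f=lambda a,o:np.array(a)/5-.4+o
ct=f([(180,30),(598,258),(460,518),(33,280)],[255,175]);cs=f([(60,148),(598,460),(206,555)],[245,170])
F={0:(90,190),1:(90,-150),2:(-120,-150),3:(-120,190)}
def fit(W,idx):
    P=np.array([F[i] for i in idx],float);W=W[:,:2];a=P-P.mean(0);b=W-W.mean(0)
    th=np.arctan2((a[:,0]*b[:,1]-a[:,1]*b[:,0]).sum(),(a*b).sum());R=np.array([[np.cos(th),-np.sin(th)],[np.sin(th),np.cos(th)]])
    t=W.mean(0)-R@P.mean(0);return np.degrees(th),t,np.abs(W-P@R.T-t).max(),R
T=fit(plane("top",ct,12),[0,1,2,3]);S=fit(plane("side",cs,12),[3,1,2])
for X in(T,S):print(X[:3])
k=tri([336.2,229.5],[318,212]);print(k)
for n,uv,X in(("top",[336.2,229.5],T),("side",[318,212],S)):
    w=plane(n,uv,110)[0];print(n,w,"fixture",X[3].T@(w[:2]-X[1]))
e=plane("top",f([(217,180)],[255,175]),70)[0];print("eye",T[3].T@(e[:2]-T[1]))
E
```

```text
(np.float64(-28.09925573676519), array([520.9412802, -53.9237827]), np.float64(3.4622601828734787))
(np.float64(-28.372747635115545), array([520.07912518, -57.225609  ]), np.float64(3.1321260362151193))
(array([502.85687375, -89.64187119, 110.2472386 ]), np.float64(1.7198152608178134))
top [502.21751134 -89.10284324 110.        ] fixture [  0.05249827 -39.8515127 ]
side [503.80747034 -89.8998426  110.        ] fixture [  1.20996645 -36.48161556]
eye [ -1.0407854  103.77715561]
```

Fixture origin is about (520,-56) with yaw -28.1°. The knob is at about (502.8,-89.6,110), so the bolt is near 0.025. I'll move to fixture (0,-90), behind the knob, with yaw 61.9° and the gripper closed.

```bash
python3 -m handwheel '0.35 -0.81 0 -0.97 1;0.35 -0.81 0 -0.97 1;0.35 -0.81 0 -0.97 1;0.35 -0.81 0 -0.97 1;0.35 -0.81 0 -0.97 1;0.35 -0.81 0 -0.97 1;0.35 -0.81 0 -0.97 1;0.35 -0.81 0 -0.97 1;0.35 -0.81 0 -0.97 1;0.35 -0.81 0 -0.97 1' 5
python3 -m handwheel '0.35 -0.81 0 -0.97 1;0.35 -0.81 0 -0.97 1;0.35 -0.81 0 -0.97 1;0.35 -0.81 0 -0.97 1;0.35 -0.81 0 -0.97 1;0.35 -0.81 0 -0.97 1;0.35 -0.81 0 -0.97 1;0.35 -0.81 0 -0.97 1;0.35 -0.81 0 -0.97 1;0.35 -0.81 0 -0.97 1;0 0 0 0 1;0 0 0 0 1'
```

```text
clock: 0.93
eef_pos: [337.9, 187.6, 205.4]
eef_rot: [3.142, -0.0, 1.923]
wrist_force: [0.4, -0.3, 0.2]
finger_gap: 30.8
finger_force: 0.0
clock: 1.93
eef_pos: [477.6, -135.8, 204.7]
eef_rot: [-3.14, 0.0, 1.079]
wrist_force: [-0.3, 0.6, -0.2]
finger_gap: 0.5
finger_force: 0.0
```

```bash
python3 -m handwheel '0 0 -0.5 0 1;0 0 -0.5 0 1;0 0 -0.5 0 1;0 0 -0.5 0 1;0 0 -0.4 0 1;0 0 -0.2 0 1;0 0 0 0 1;0 0 0 0 1'
python3 - <<'E'
from h import *
p,d=camera("side");t,_=camera("top")
a=cv2.resize(p[150:270,250:370,::-1],None,fx=3.3,fy=3.3);b=cv2.resize(t[165:285,260:380,::-1],None,fx=3.3,fy=3.3)
cv2.imwrite("pics/c1.png",np.hstack([a,b]))
E
```

```text
clock: 2.6
eef_pos: [477.8, -134.3, 102.0]
eef_rot: [3.141, -0.0, 1.082]
wrist_force: [1.1, -0.4, 0.8]
finger_gap: 0.5
finger_force: 0.0
```

View pics/c1.png

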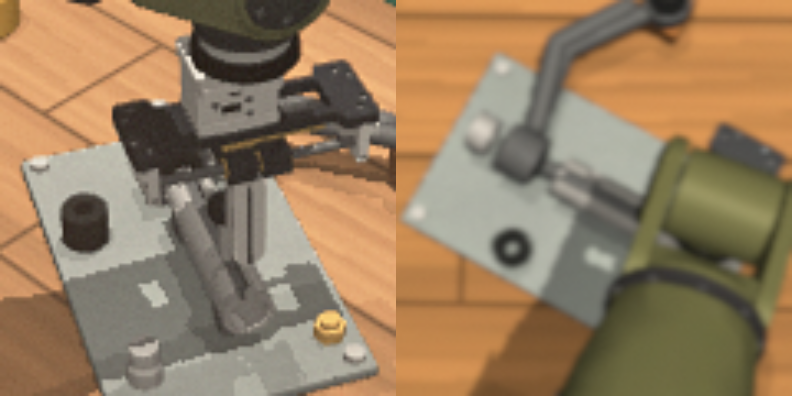

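In the side half (left), the closed fingers are at about (240,215), over the slot behind the knob. The knob is at about (218,205), half hidden, and nothing is touching. Next I'll push along fixture +y, direction (0.471,0.882).

```bash
python3 -m handwheel '0.06 0.11 0 0 1;0.06 0.11 0 0 1;0.06 0.11 0 0 1;0.06 0.11 0 0 1;0.035 0.066 0 0 1;0.035 0.066 0 0 1;0.035 0.066 0 0 1;0.035 0.066 0 0 1;0.035 0.066 0 0 1;0.035 0.066 0 0 1'
python3 -m handwheel '0.047 0.088 0 0 1;0.047 0.088 0 0 1;0.047 0.088 0 0 1;0.047 0.088 0 0 1'
```

```text
clock: 3.53
eef_pos: [495.8, -101.3, 101.4]
eef_rot: [-3.141, 0.0, 1.081]
wrist_force: [-1.9, -2.1, -0.1]
finger_gap: 0.3
finger_force: 1.3
clock: 3.87
eef_pos: [503.4, -86.9, 101.4]
eef_rot: [-3.141, 0.0, 1.081]
wrist_force: [-1.5, -2.0, 0.1]
finger_gap: 0.7
finger_force: 1.4
```

```bash
python3 -m handwheel '0.047 0.088 0 0 1;0.047 0.088 0 0 1;0.047 0.088 0 0 1;0.047 0.088 0 0 1;0.047 0.088 0 0 1;0.047 0.088 0 0 1;0.035 0.066 0 0 1'
python3 -m handwheel '0.024 0.044 0 0 1;0.024 0.044 0 0 1;0.012 0.022 0 0 1;0.012 0.022 0 0 1'
```

```text
clock: 4.45
eef_pos: [516.2, -63.1, 101.4]
eef_rot: [-3.142, -0.0, 1.081]
wrist_force: [-2.0, -1.1, 0.8]
finger_gap: 0.2
finger_force: 1.3
clock: 4.78
eef_pos: [518.8, -58.2, 101.4]
eef_rot: [-3.141, 0.0, 1.081]
wrist_force: [-2.2, -1.8, 0.5]
finger_gap: 0.4
finger_force: 1.3
```

```bash
for i in 1 2; do python3 -m handwheel '0.012 0.022 0 0 1;0.012 0.022 0 0 1' | grep -E 'pos|wrist'; done; python3 -m handwheel '0.012 0.022 0 0 1' | grep -E 'pos|wrist'
```

```text
eef_pos: [519.8, -56.4, 101.4]
wrist_force: [-2.4, -1.2, 0.7]
eef_pos: [520.8, -54.7, 101.4]
wrist_force: [-2.9, -1.9, -0.4]
eef_pos: [521.2, -53.8, 101.4]
wrist_force: [-2.5, -1.0, 0.1]
```

```bash
python3 -m handwheel '0.012 0.022 0 0 1;0.012 0.022 0 0 1' | grep -E 'pos|wrist'; python3 -m handwheel '0.012 0.022 0 0 1' | grep -E 'pos|wrist'; python3 -m handwheel '0.012 0.022 0 0 1' | grep -E 'pos|wrist'
```

```text
eef_pos: [522.2, -52.0, 101.4]
wrist_force: [-2.5, -1.7, -1.0]
eef_pos: [522.7, -51.1, 101.4]
wrist_force: [-2.2, -1.7, 0.6]
eef_pos: [523.1, -50.4, 101.4]
wrist_force: [-4.0, -6.1, 1.2]
```

```bash
python3 -m handwheel '0.012 0.022 0 0 1;0 0 0 0 1' | grep -E 'pos|wrist'
```

```text
eef_pos: [523.3, -50.2, 101.4]
wrist_force: [-6.8, -10.2, 1.4]
```

The bolt is against its stop: the force rose to 12 N with almost no motion. I'll back off and go around to the -x side of the knob.

```bash
python3 -m handwheel '-0.1 -0.184 0 0 1;-0.1 -0.184 0 0 1;-0.1 -0.184 0 0 1;-0.31 0.165 0 0 1;-0.31 0.165 0 0 1;-0.31 0.165 0 0 1;0.14 0.26 0 0 1;0.14 0.26 0 0 1;0.14 0.26 0 0 1;0.14 0.26 -0.16 0 1;0 0 -0.16 0 1;0 0 0 0 1'
python3 - <<'E'
from h import *
p,d=camera("side");t,_=camera("top")
a=cv2.resize(p[150:270,250:370,::-1],None,fx=3.3,fy=3.3);b=cv2.resize(t[165:285,260:380,::-1],None,fx=3.3,fy=3.3)
cv2.imwrite("pics/c2.png",np.hstack([a,b]))
w=read_state()["eef_pos"][:2]-[520,-56];print(w@[.882,-.471],w@[.471,.882])
E
```

```text
clock: 6.7
eef_pos: [496.4, -9.5, 86.8]
eef_rot: [-3.139, 0.001, 1.082]
wrist_force: [0.1, 0.1, -1.8]
finger_gap: 0.4
finger_force: 0.0
-42.28646208159529 29.338801777077013
```

View pics/c2.png

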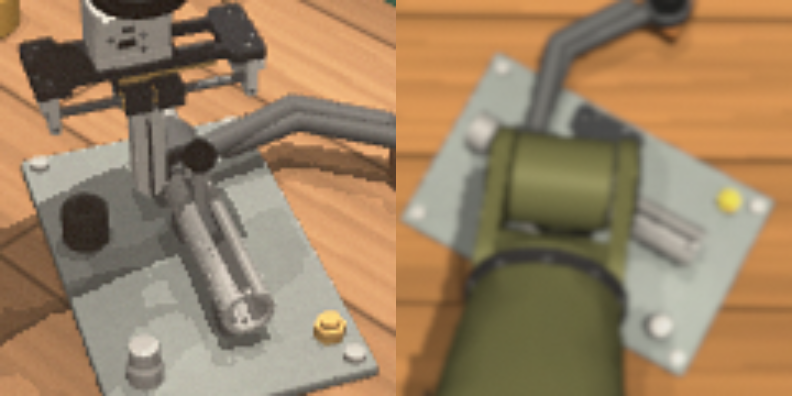

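The knob is at the slot corner, at about (200,153) in the left half. The fingers stand on its -x side, at about (148,160), clear of it. I'll check the knob's position.

```bash
python3 - <<'E'
from h import *
k=plane("side",[200/3.3+250-.4,153/3.3+150-.4],110)[0];w=k[:2]-[520,-56];print(k,w@[.882,-.471],w@[.471,.882])
E
```

```text
[536.97750126 -29.29371078 110.        ] 2.3954938864502737 31.55135017983227
```

```bash
python3 -m handwheel '0.11 -0.059 0 0 1;0.11 -0.059 0 0 1;0.066 -0.035 0 0 1;0.066 -0.035 0 0 1;0.066 -0.035 0 0 1'| grep -E 'pos|wrist'; python3 -m handwheel '0.066 -0.035 0 0 1;0.066 -0.035 0 0 1;0.066 -0.035 0 0 1'| grep -E 'pos|wrist'
```

```text
eef_pos: [513.8, -19.3, 88.7]
wrist_force: [-1.1, 0.7, 3.0]
eef_pos: [521.7, -23.4, 88.7]
wrist_force: [-1.9, 1.0, 1.0]
```

```bash
python3 -m handwheel '0.066 -0.035 0 0 1;0.066 -0.035 0 0 1;0.066 -0.035 0 0 1'| grep -E 'pos|wrist'; python3 -m handwheel '0.066 -0.035 0 0 1;0.066 -0.035 0 0 1'| grep -E 'pos|wrist'
```

```text
eef_pos: [529.5, -27.5, 88.4]
wrist_force: [-1.3, 1.2, -0.6]
eef_pos: [534.7, -30.3, 88.4]
wrist_force: [-1.6, 1.1, -0.9]
```

```bash
python3 -m handwheel '0.066 -0.035 0 0 1;0.066 -0.035 0 0 1;0.066 -0.035 0 0 1;0.044 -0.024 0 0 1'| grep -E 'pos|wrist'; for i in 1 2 3; do python3 -m handwheel '0.022 -0.012 0 0 1'| grep -E 'pos|wrist'; done
```

```text
eef_pos: [544.6, -35.6, 88.6]
wrist_force: [-1.5, 0.7, -0.6]
eef_pos: [545.5, -36.0, 88.6]
wrist_force: [-2.1, 1.1, -0.6]
eef_pos: [546.3, -36.4, 88.7]
wrist_force: [-1.2, 0.5, -1.1]
eef_pos: [547.1, -36.9, 88.7]
wrist_force: [-1.9, 0.5, -1.4]
```

```bash
python3 -m handwheel '0.022 -0.012 0 0 1;0.022 -0.012 0 0 1'| grep -E 'pos|wrist'; for i in 1 2 3; do python3 -m handwheel '0.022 -0.012 0 0 1'| grep -E 'pos|wrist'; done
```

```text
eef_pos: [548.9, -37.9, 88.8]
wrist_force: [-1.9, 1.5, -0.4]
eef_pos: [549.8, -38.3, 88.8]
wrist_force: [-1.6, 0.8, -0.8]
eef_pos: [550.6, -38.8, 88.7]
wrist_force: [-1.2, 1.6, -0.8]
eef_pos: [551.5, -39.3, 88.7]
wrist_force: [-2.3, 0.8, -0.3]
```

```bash
for i in 1 2 3 4; do python3 -m handwheel '0.022 -0.012 0 0 1'| grep -E 'pos|wrist'; done
```

```text
eef_pos: [552.4, -39.8, 88.7]
wrist_force: [-0.6, 1.9, 0.5]
eef_pos: [553.3, -40.3, 88.7]
wrist_force: [-2.3, -0.1, 0.2]
eef_pos: [554.2, -40.7, 88.7]
wrist_force: [-2.6, 1.8, 1.4]
eef_pos: [554.5, -40.9, 88.5]
wrist_force: [-8.0, 5.2, 2.1]
```

Force is rising at TCP x of about 23 mm, so this is the stop. I'll give one last small push, then back off and look.

```bash
python3 -m handwheel '0.022 -0.012 0 0 1;0 0 0 0 1'| grep -E 'pos|wrist'; python3 -m handwheel '-0.11 0.059 0 0 1;-0.22 0.118 0 0 1;-0.44 0.236 0 0 1;-0.44 0.236 0.2 0 1;-0.2 0.1 0.8 0 1;-0.2 0.1 0.8 0 1;-0.5 0.1 0.8 0 1;-0.8 0.2 0.3 0 1;-0.8 0.2 0 0 1;-0.8 0.2 0 0 1;0 0 0 0 1;0 0 0 0 1'
python3 - <<'E'
from h import *
p,d=camera("side");t,_=camera("top")
a=cv2.resize(p[150:270,250:370,::-1],None,fx=3.3,fy=3.3);b=cv2.resize(t[165:285,260:380,::-1],None,fx=3.3,fy=3.3)
cv2.imwrite("pics/c3.png",np.hstack([a,b]))
E
```

```text
eef_pos: [554.7, -41.0, 88.3]
wrist_force: [-9.8, 5.4, 4.0]
clock: 10.38
eef_pos: [375.2, 20.5, 205.4]
eef_rot: [3.139, -0.001, 1.081]
wrist_force: [0.8, -0.1, -0.2]
finger_gap: 0.7
finger_force: 0.0
```

View pics/c3.png

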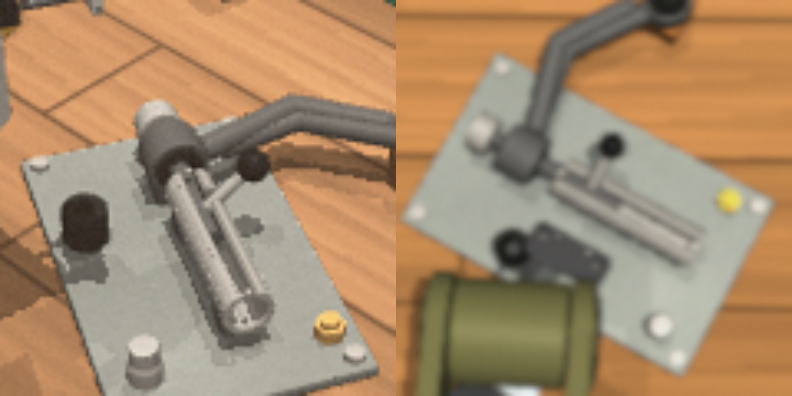

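The handle is turned over: the knob is at about (254,164) in the side half and (611,146) in the top half. The loose parts are where they were. I'll check the knob position against the expected (46, 25, 89).

```bash
python3 - <<'E'
from h import *
a=[(611-396)/3.3+260-.4,146/3.3+165-.4];b=[254/3.3+250-.4,164/3.3+150-.4]
k,e=tri(a,b);w=k[:2]-[520,-56];print(k,e,w@[.882,-.471],w@[.471,.882])
E
```

```text
[573.99938842 -52.45885815  89.24948599] 2.692711768725672 45.959582773827954 28.556999055003537
```

The knob measures 46 mm to +x and 89 mm high, which is fully turned over. The arm is clear of everything.

```bash
python3 -c "
from cell import *
print(sign_off())"
```

```text
the job is handed in; nothing more can be done
None
```

The bolt was pushed through the eye to its stop and the handle turned fully over (knob measured 46 mm to +x, 89 mm high); no loose part near the fixture looked moved, the arm finished clear, and the job was handed in at about 10.5 s.

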